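Seat a wood specimen against the spring plunger of the measuring stage

TASK

Pull the specimen drawer all the way out to its stop, lift out the block topped with pale wood and lay it in the channel of the measuring stage. Slide it against the brass spring plunger until it butts squarely on both blue hard stops, and finish while still gripping it and holding it pressed there; do not let go, because the spring would push it back. Leave the drawer out with the dark-wood block in it, do not ram the stops, and do not disturb the eyepiece, the jar or the wood disc on the bench.

Things in the scene. Friction and masses are not known exactly. Their poses are not given: they have to be found in the camera images.
- cab_drawer0 (a joint): how far the drawer of the low grey cabinet is out, m: 0 shut, 0.134 at its stop. The cabinet is 200 deep, 280 wide, 85 high, and fixed to the bench. It slides with a friction of 1 N plus some damping and stays where it is left.
- cab_drawer0_handle (a point): middle of the drawer's steel bar handle, an 11 mm round bar 120 mm long whose axis is 35 mm in front of the white drawer front, 47 mm above the bench (cabinet top 38 mm higher). The bar runs along this frame's y; the drawer opens towards this frame's -x (roughly towards the robot).
- drawer_floor (a point): centre of the drawer's inner floor, 22 mm above the bench; moves with the drawer, axes as the handle's. Inside 155 (x) by 238 (y), walls 41 high, front panel 51 above this floor. The two blocks stand on it side by side along y, about 110 apart, in either order, towards the front, long sides roughly along x.
- pale_block_center (a point): centre of the specimen block to use: 60 long (x) by 40 wide (y) by 40 high (z), lower 22 mm aluminium, upper 18 mm pale wood with thin brown ring lines; about 0.16 kg. It can go in either end first.
- dark_block_center (a point): centre of the other block in the drawer, same size, upper part dark brown wood; to be left in the drawer.
- channel (a point): middle of the measuring stage's channel floor, in the plane of the two blue stop faces, 30 mm above the bench. x points along the channel towards stops and plunger (roughly away from the robot), z up. Channel: 48 wide between two steel rails 6 high, open towards -x for 165 (the rails run on 5 past the stop faces). A block fully home has its centre at x = -30, z = +20.
- plunger (a joint): travel of the sprung brass plunger (12 mm diameter, axis along the channel's middle 15 mm above its floor), m: 0 free, when its tip stands 14 mm in front of the stop faces; 0.014 when a block is on the stops. The spring pushes back with 4 N at first and 9.6 N at 0.014.
- eyepiece_mid (a point): middle of a black microscope eyepiece standing on the bench, 36 diameter, 58 high; leave alone.
- jar_mid (a point): middle of a small amber jar with white cap, 50 diameter, 60 high; leave alone.
- wood_disc_mid (a point): middle of a round slice of wood lying on the bench, 48 diameter, 18 high; leave alone.
- pale_block: the pale-wood block; origin at the centre of its underside, 20 mm below point pale_block_center.
- stop: the hard stops: two blue posts 12 wide, 24 high, at y = +17 and -17 of the channel frame; origin on the channel floor 6 mm behind the stop faces, same axes as the channel frame.
- stage: the measuring stage, a black and aluminium fixture 260 (x) by 110 (y) fixed to the bench, handwheel at its near end, white end block 38 long and 36 high above the channel floor behind the stops; origin under its centre, on the bench, 50 mm before the stop faces.

How it is judged:
By the outcome, as a careful person would: the job done as asked, in the order asked, and still so for the second after the job is handed in, while the arm keeps its last pose, push and grip.
It also fails if it takes over 54 s, if anything falls off the work surface, if the arm or the gripper's body presses on something with over 40 N, if the wrist force passes 120 N, or if a joint passes its speed limit or range.

ROBOT

A 6-joint arm with a two-finger parallel gripper is mounted at the origin on the work surface. World frame = base frame: x ahead of the robot, y to its left, z up, the work surface at z = 0. Lengths are in m, angles in degrees, forces in N, time in s.
With the tool pointing down it reaches from about 0.275 to 0.85 m from the base axis. Payload 19 kg.
Tool frame: the origin (TCP) lies between the finger pads; the fingertips stand 11 mm ahead of it and the grasp point (between the pads) lies 8 mm behind it; z points along the fingers, y is the direction in which the jaws open and shut (so a half turn about z gives the same grasp; the last joint's range is limited). The gripper opens to 85 mm and grips with 20 to 120 N. Pads are 22 mm wide; open, the fingers measure 114 mm over their backs; the gripper's body (76 mm by 85 mm) begins 54 mm behind the grasp point. The pads swing forward as they close: fully open they stand 13 mm farther back than shut.
Start: joints at [-80.672, 8.623, 82.357, -0, 89.026, -7.678], TCP at [0.168, -0.55, 0.242] pointing down, gripper open.
Joint ranges: [-160.23, 160.23], [-39.13, 120.54], [6.94, 153.29], [-79.49, 259.48], [9.18, 160.14], [-161.06, 161.06]. Speed limits (degrees/s): [108.29, 108.29, 127.2, 172.46, 172.46, 172.46].

INTERFACE

Orientations are given as a 3x3 rotation matrix whose columns are the frame's x, y, z axes.
In Python, from cell import * gives the robot as it stands.
- The arm moves only by the tool move_arm, never from a script. Its argument "deltas" is a list of rows, each a list of 5 numbers: the shift along the tool's x, y, z in mm, then the turn about the tool's z in units of 5 degrees (1.0 is 5 degrees), then the opening, from 0 (shut) to 1 (fully open). In form: [[dx, dy, dz, spin, jaw], ...]. A call has exactly 10 rows; each row shifts and turns the pose as measured when the row begins, along the tool's axes as they then stand; what a row does not reach is not made up. A row lasts 1/10 s, in which the tool goes at most 50 mm and 8.59 degrees, less where a joint would pass 70% of its speed; a pose out of reach is approached as far as the arm can. A call is refused whole if a number of a shift passes 50 or a number of a turn 1, either way. A call with a gripper value outside its range is refused whole. The fingers move at their own pace and stop on an object; "newtons" is the grip in N (left out, the last holds). Time passes only in rows, so rows that do not move let the fingers close, or fill a call up. It gives the time, the measured TCP pose, the force and the opening at its end, in the units of the state.
- state(): the state, without advancing time (a new reading comes with each control period).
- read_camera(name): name is "side" or "top" or "wrist"; returns (picture, depth): 480x640x3 uint8, red, green, blue; 480x640 float32, m along the optical axis (not along the pixel's ray), 0 where there is no reading.
- calibration(name): a dict with "fx", "fy", "cx", "cy" (pixels), "k1" (the pictures are not rectified: a ray, as slopes to the right and down, at radius r is drawn at 1 + k1 r^2 times it, then the intrinsics apply), "eye" and "orientation" of the camera in the world. Camera axes: x right, y down, z forward; pixel columns grow to the right and rows downward; lengths in m; the calibration is good to about 2 mm. A picture is of the moment at which its call begins: read the wrist's pose just before it. calibration takes no time and is no camera call; for the wrist camera it gives the pose at the moment of the call.
- close_job(): hands the job in, once; it reports no verdict.
The state is a dict: "time_s": time; "joint_pos": joint angles; "dq": joint speeds; "joint_efforts": joint torques, N m; "position": TCP position; "tool_rot": TCP orientation; "force": force on the tool from outside, world axes, zero at the start; "ft_torque": the same for the moment, N m; "gripper_width": finger opening in m.
Only numpy, scipy, OpenCV 4.12 (cv2) and the standard library are available. Lean on these libraries where they do the work, as an engineer would, in place of code of your own. Each camera call takes 0.05 s, during which the arm holds its last target. There are 200 camera calls.

## Working session

There is one attempt and no reset: what is moved stays moved. The work goes in short steps, Python scripts to look and compute and a tool call to move; the robot and the scene stay as the last step left them, time stands still between calls to the robot, and variables do not carry over. Pictures are saved under pics/ and viewed, about 8 in all and at most 12, crops included, and the job is handed in when it is done.

Besides the shell and the picture viewer there is one more tool, called after ">>>" by a JSON object that holds its "name" and its "arguments", one argument or row to a line. move_arm: Moves the arm, as the interface text tells. Its arguments: {"type":"object","properties":{"deltas":{"type":"array","items":{"type":"array","items":{"type":"number"}}},"newtons":{"type":"number"}},"required":["deltas"]}

```bash
mkdir -p pics
cat > h.py <<'E'
from cell import *
import numpy as np, cv2
def snap(n,f):
    c=calibration(n); p,d=read_camera(n); cv2.imwrite('pics/'+f+'.png',p[:,:,::-1]); np.savez('pics/'+f,p=p,d=d,**{k:np.array(v) for k,v in c.items()})
def pt(f,u,v,z=None):
    a=np.load('pics/'+f+'.npz'); K=np.array([[a['fx'],0,a['cx']],[0,a['fy'],a['cy']],[0,0,1]],float)
    s=cv2.undistortPoints(np.array([[[u,v]]],float),K,np.array([float(a['k1']),0,0,0]))[0,0]
    r=a['orientation']@np.array([s[0],s[1],1.]); e=a['eye']
    if z is None:
        w=a['d'][int(v)-1:int(v)+2,int(u)-1:int(u)+2]; return e+r*np.median(w[w>0])
    return e+r*(z-e[2])/r[2]
E
python3 - <<'E'
from h import *
np.set_printoptions(precision=4,suppress=True)
snap('top','t0'); snap('side','s0')
print(state()); print(calibration('top'));print(calibration('side'))
E
```

```text
{'time_s': 0.1, 'joint_pos': array([-80.6732,   8.6475,  82.3852,   0.0019,  89.0247,  -7.6769]), 'dq': array([-0.0446,  0.0344, -0.049 ,  0.1009,  0.0062,  0.0121]), 'joint_efforts': array([  0.0048, -71.4378, -57.1799,  -0.0001,   0.0071,  -0.    ]), 'position': array([ 0.1681, -0.5497,  0.2418]), 'tool_rot': array([[ 0.9563,  0.2924, -0.0001],
       [ 0.2924, -0.9563,  0.001 ],
       [ 0.0002, -0.001 , -1.    ]]), 'force': array([-0.2536, -0.2488,  0.1521]), 'ft_torque': array([-0.0425, -0.0344, -0.0215]), 'gripper_width': 0.0852139724820892}
{'fx': 486.4146340506679, 'fy': 486.4146340506679, 'cx': 317.30318025214854, 'cy': 242.07253817736992, 'k1': 0.012327535086883154, 'eye': array([ 0.4773, -0.0592,  1.198 ]), 'orientation': array([[-0.0203, -0.9934,  0.1126],
       [-0.9998,  0.0194, -0.0092],
       [ 0.007 , -0.1128, -0.9936]])}
{'fx': 487.0480139181907, 'fy': 487.0480139181907, 'cx': 311.71105955971086, 'cy': 238.180455890084, 'k1': -0.011724865604077976, 'eye': array([0.0276, 0.4775, 0.7164]), 'orientation': array([[-0.711 , -0.4384,  0.5497],
       [-0.7029,  0.4632, -0.5398],
       [-0.018 , -0.7702, -0.6375]])}
```

View pics/t0.png

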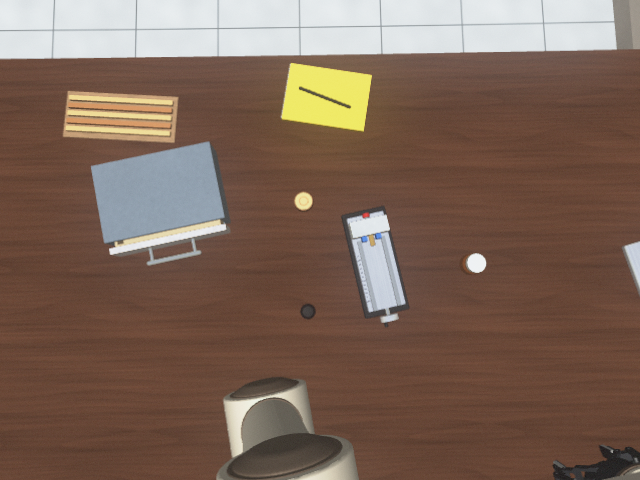

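View pics/s0.png

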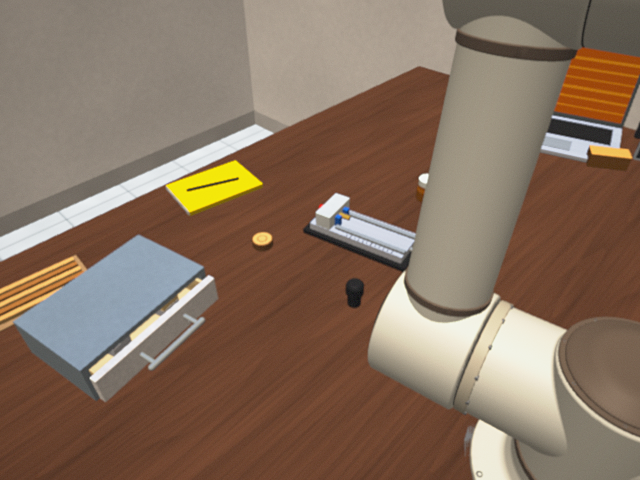

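The top view shows the drawer slightly open, with the bar from (150,263) to (199,253). The stage runs from the stops at about (365,238)/(379,236) to the wheel at (389,318). The disc is at (303,201), the eyepiece at (308,311) and the jar at (476,263).

Run:
```python
from h import *
np.set_printoptions(precision=4,suppress=True)
for n,u,v,z in [('hL',149,263,.047),('hR',200,253,.047),('cabFL',105,242,.085),('cabFR',226,221,.085),('cabBL',92,166,.085),('cabBR',210,143,.085),('frontL',111,252,.073),('frontR',228,229,.073),('disc',303,201,.018),('eye',308,311,.058),('jar',476,263,.06),('stopL',364,240,.054),('stopR',378,237,.054),('stNL',366,317,.03),('stNR',408,307,.03),('stFL',343,215,.03),('stFR',384,207,.03)]:
    print(n,pt('t0',u,v,z),pt('t0',u,v))
p=np.load('pics/t0.npz')['p']
a=cv2.resize(p[130:280,80:240],None,fx=4.9,fy=4,interpolation=cv2.INTER_CUBIC) if 0 else np.hstack([cv2.resize(p[190:290,90:240],(600,400),interpolation=cv2.INTER_CUBIC)])
b=cv2.resize(p[200:330,335:415],(200*160//160,325),interpolation=cv2.INTER_CUBIC)
a=cv2.copyMakeBorder(a,0,0,0,200,cv2.BORDER_CONSTANT); a[:325,600:]=b
cv2.imwrite('pics/c0.png',a[:,:,::-1])
```

```text
hL [0.5658 0.3284 0.047 ] [0.5655 0.3272 0.0507]
hR [0.5871 0.2086 0.047 ] [0.5867 0.2076 0.0514]
cabFL [0.6131 0.4167 0.085 ] [0.6131 0.4167 0.0849]
cabFR [0.6566 0.1404 0.085 ] [0.6643 0.149  0.0369]
cabBL [0.792  0.4517 0.085 ] [0.7918 0.4513 0.0858]
cabBR [0.8427 0.178  0.085 ] [0.8445 0.1791 0.0797]
frontL [0.591  0.4074 0.073 ] [0.5912 0.4082 0.0711]
frontR [0.6395 0.1379 0.073 ] [0.644  0.1433 0.0422]
disc [ 0.7136 -0.0369  0.018 ] [ 0.7133 -0.037   0.0196]
eye [ 0.446  -0.0449  0.058 ] [ 0.446  -0.0449  0.0574]
jar [ 0.5496 -0.4409  0.06  ] [ 0.5495 -0.4402  0.0619]
stopL [ 0.6098 -0.1805  0.054 ] [ 0.6097 -0.1805  0.0544]
stopR [ 0.6163 -0.2139  0.054 ] [ 0.6163 -0.214   0.0539]
stNL [ 0.4283 -0.182   0.03  ] [ 0.4277 -0.1835  0.0159]
stNR [ 0.4499 -0.2829  0.03  ] [ 0.4494 -0.2862  0.0123]
stFL [ 0.6747 -0.1339  0.03  ] [ 0.6778 -0.135   0.0118]
stFR [ 0.6926 -0.2343  0.03  ] [ 0.6958 -0.237   0.0122]
```

View pics/c0.png

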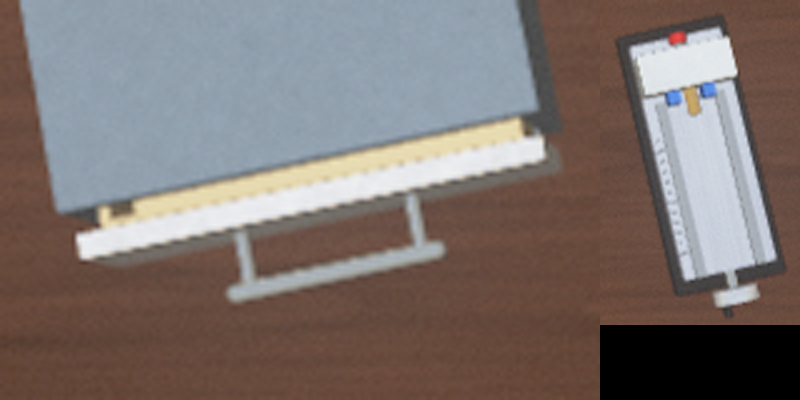

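>>> {"name": "move_arm", "arguments": {
  "deltas": [
    [20,0,0,-1,0.35],
    [35,0,0,-1,0.35],
    [40,0,0,-1,0.35],
    [40,0,0,-1,0.35],
    [40,0,0,-1,0.35],
    [40,0,0,-1,0.35],
    [40,0,0,-1,0.35],
    [40,0,0,-1,0.35],
    [40,0,0,-1,0.35],
    [40,0,0,-1,0.35]
  ],
  "newtons": 60
}}

```text
time_s: 1.1
position: [0.4466, -0.3014, 0.2377]
tool_rot: [[0.367, 0.93, -0.004], [0.93, -0.367, 0.007], [0.005, -0.006, -1.0]]
force: [0.5, -0.0, 0.4]
gripper_width: 0.0301
```

```bash
cat >> h.py <<'E'
def go(p,yaw):
    s=state(); R=s['tool_rot']; y=np.degrees(np.arctan2(R[1,0],R[0,0]))
    print('yaw',round(y,2),'spin units',round(-(yaw-y)/5,2),'tool shift mm now',np.round(1e3*R.T@(np.array(p)-s['position']),1), 'shift after spin',end=' ')
    c,q=np.cos(np.radians(yaw)),np.sin(np.radians(yaw)); Q=np.array([[c,q,0],[q,-c,0],[0,0,-1]])
    print(np.round(1e3*Q.T@(np.array(p)-s['position']),1)); print(s['time_s'],np.round(s['position'],4),np.round(s['force'],1),s['gripper_width'],np.round(R[:,2],3))
E
python3 -c "
from h import *
go([.5745,.268,.2],100.2)"
```

```text
yaw 68.48 spin units -6.34 tool shift mm now [576.5 -89.6  41.1] shift after spin [537.8 226.8  37.7]
1.1 [ 0.4466 -0.3014  0.2377] [ 0.5 -0.   0.4] 0.03014341339798602 [-0.004  0.007 -1.   ]
```

>>> {"name": "move_arm", "arguments": {
  "deltas": [
    [40,0,0,-1,0.35],
    [45,0,0,-1,0.35],
    [45,5,0,-1,0.35],
    [45,10,0,-1,0.35],
    [45,10,0,-1,0.35],
    [45,15,0,-1,0.35],
    [45,15,0,-0.4,0.35],
    [45,15,0,0,0.35],
    [45,15,0,0,0.35],
    [45,15,0,0,0.35]
  ]
}}

```text
time_s: 2.1
position: [0.5482, 0.1637, 0.2381]
tool_rot: [[-0.208, 0.978, -0.008], [0.978, 0.208, 0.008], [0.009, -0.006, -1.0]]
force: [0.7, -0.3, 0.5]
gripper_width: 0.0301
```

```bash
python3 -c "
from h import *
go([.5745,.268,.2],100.2)"
```

```text
yaw 102.0 spin units 0.36 tool shift mm now [96.2 47.7 38.7] shift after spin [98.  44.4 38.1]
2.1 [0.5482 0.1637 0.2381] [ 0.7 -0.3  0.5] 0.030134417745324094 [-0.008  0.008 -1.   ]
```

>>> {"name": "move_arm", "arguments": {
  "deltas": [
    [25,15,12,0.36,0.35],
    [25,12,12,0,0.35],
    [22,10,12,0,0.35],
    [15,5,5,0,0.35],
    [0,0,0,0,0.35],
    [0,0,0,0,0.35],
    [0,0,0,0,0.35],
    [0,0,0,0,0.35],
    [0,0,0,0,0.35],
    [0,0,0,0,0.35]
  ]
}}

```text
time_s: 3.1
position: [0.5723, 0.2648, 0.1965]
tool_rot: [[-0.18, 0.984, -0.008], [0.984, 0.18, 0.008], [0.009, -0.007, -1.0]]
force: [0.2, 0.3, 0.1]
gripper_width: 0.0299
```

```bash
python3 -c "
from h import *
snap('wrist','w1'); go([.5745,.268,.1],100.2); print(calibration('wrist'))"
```

```text
yaw 100.37 spin units 0.03 tool shift mm now [ 1.9  3.3 96.5] shift after spin [ 2.8  2.7 96.5]
3.15 [0.5724 0.2648 0.1965] [-0.6  0.5 -0.1] 0.029732339916735025 [-0.008  0.008 -1.   ]
{'fx': 412.5044643568046, 'fy': 412.5044643568046, 'cx': 315.4395933285747, 'cy': 238.24410651941645, 'k1': -0.03627197645740756, 'eye': array([0.55986291, 0.3350418 , 0.32971038]), 'orientation': array([[ 0.98362041,  0.17485462,  0.04378067],
       [ 0.18012649, -0.9444277 , -0.27497412],
       [-0.00673281,  0.27835622, -0.96045431]])}
```

View pics/w1.png

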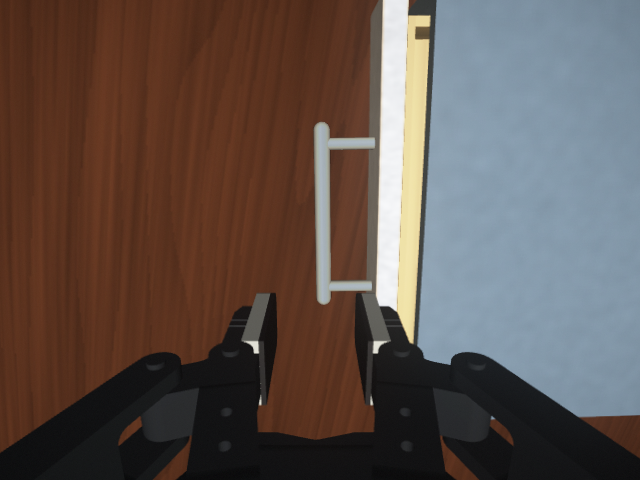

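The wrist view shows the bar running from (321,128) to (323,299), ahead of and between the fingers, with the white front at column ~375–400.

```bash
python3 -c "
from h import *
a=pt('w1',322,128,.047);b=pt('w1',323.5,299,.047);print(a,b,(a+b)/2,np.degrees(np.arctan2(*(a-b)[:2])))
m=(a+b)/2;go([m[0]-.001,m[1],.039],100.2)"
```

```text
[0.56327649 0.32981817 0.047     ] [0.58712503 0.20877266 0.047     ] [0.57520076 0.26929542 0.047     ] -11.145733620256566
yaw 100.37 spin units 0.03 tool shift mm now [  2.7   3.7 157.5] shift after spin [  4.1   2.6 157.5]
3.15 [0.5724 0.2648 0.1965] [-0.6  0.5 -0.1] 0.029732339916735025 [-0.008  0.008 -1.   ]
```

>>> {"name": "move_arm", "arguments": {
  "deltas": [
    [3,4,10,-0.1,0.35],
    [0,0,25,0,0.35],
    [0,0,30,0,0.35],
    [0,0,30,0,0.35],
    [0,0,25,0,0.35],
    [0,0,20,0,0.35],
    [0,0,10,0,0.35],
    [0,0,8,0,0.35],
    [0,0,0,0,0.35],
    [0,0,0,0,0.35]
  ]
}}

```text
time_s: 4.15
position: [0.5869, 0.2731, 0.044]
tool_rot: [[-0.192, 0.981, 0.024], [0.981, 0.192, 0.016], [0.011, 0.026, -1.0]]
force: [-0.8, -0.9, -0.0]
gripper_width: 0.0296
```

```bash
python3 -c "
from h import *
go([.5742,.2693,.039],100.5)"
```

```text
yaw 101.06 spin units 0.11 tool shift mm now [ -1.3 -13.4   4.7] shift after spin [ -1.4 -13.2   5. ]
4.15 [0.5869 0.2731 0.044 ] [-0.8 -0.9 -0. ] 0.029625344543530805 [ 0.024  0.016 -1.   ]
```

>>> {"name": "move_arm", "arguments": {
  "deltas": [
    [0,-4,3,0.1,0.35],
    [0,0,2,0,0.35],
    [0,0,0,0,0.2],
    [0,0,0,0,0],
    [0,0,0,0,0],
    [0,0,0,0,0],
    [0,0,0,0,0],
    [0,0,0,0,0],
    [0,0,0,0,0],
    [0,0,0,0,0]
  ],
  "newtons": 50
}}

```text
time_s: 5.15
position: [0.5829, 0.2726, 0.0385]
tool_rot: [[-0.184, 0.983, 0.025], [0.983, 0.183, 0.016], [0.011, 0.027, -1.0]]
force: [0.2, -1.5, 7.6]
gripper_width: 0.0095
```

```bash
python3 -c "
from h import *
snap('wrist','w2');go([.58,.27,.039],100.5)"
```

```text
yaw 100.58 spin units 0.02 tool shift mm now [-2.  -3.3 -0.6] shift after spin [-2.  -3.3 -0.5]
5.2 [0.5829 0.2726 0.0385] [-0.8 -0.1  8. ] 0.009145777389153035 [ 0.025  0.016 -1.   ]
```

View pics/w2.png

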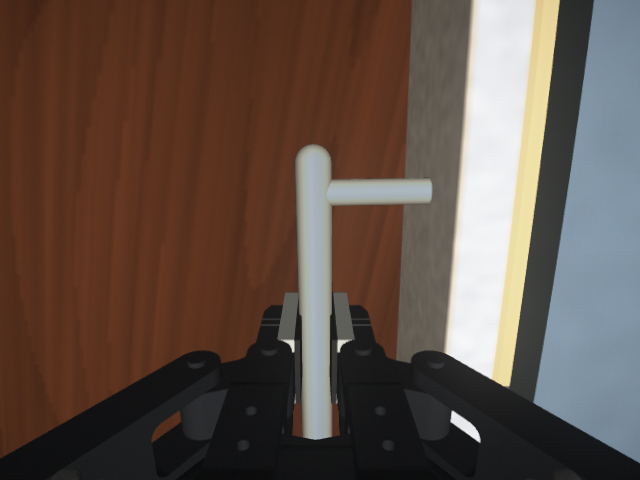

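The bar is gripped between the pads, running vertically at column ~315. Now I'll pull.

>>> {"name": "move_arm", "arguments": {
  "deltas": [
    [0,-6,-0.5,0,0],
    [0,-10,-0.4,0,0],
    [0,-12,-0.4,0,0],
    [0,-12,-0.4,0,0],
    [0,-12,-0.4,0,0],
    [0,-12,-0.4,0,0],
    [0,-12,-0.4,0,0],
    [0,-8,0,0,0],
    [0,-5,0,0,0],
    [0,0,0,0,0]
  ]
}}

```text
time_s: 6.2
position: [0.4879, 0.2535, 0.0385]
tool_rot: [[-0.184, 0.982, 0.026], [0.983, 0.184, 0.013], [0.008, 0.028, -1.0]]
force: [0.9, -0.2, 3.0]
gripper_width: 0.009
```

```bash
python3 -c "
from h import *
go([.5829-.134*.983,.2726-.134*.183,.0385],100.5)"
```

```text
yaw 100.63 spin units 0.03 tool shift mm now [  1.4 -37.1  -1. ] shift after spin [  1.3 -37.1   0. ]
6.2 [0.4879 0.2535 0.0385] [ 0.9 -0.2  3. ] 0.009040441876804566 [ 0.026  0.013 -1.   ]
```

>>> {"name": "move_arm", "arguments": {
  "deltas": [
    [0,-5,0,0,0],
    [0,-5,-0.3,0,0],
    [0,-4,0,0,0],
    [0,-3,0,0,0],
    [0,-3,0,0,0],
    [0,-2,0,0,0],
    [0,-2,0,0,0],
    [0,-2,0,0,0],
    [0,-2,0,0,0],
    [0,-2,0,0,0]
  ]
}}

```text
time_s: 7.2
position: [0.4557, 0.2471, 0.0387]
tool_rot: [[-0.185, 0.982, 0.035], [0.983, 0.185, 0.014], [0.008, 0.037, -0.999]]
force: [40.3, 8.9, -24.0]
gripper_width: 0.0094
```

>>> {"name": "move_arm", "arguments": {
  "deltas": [
    [0,0.5,0,0,0.3],
    [0,0,0,0,0.35],
    [0,0,0,0,0.35],
    [0,0,0,0,0.35],
    [0,0,-8,0,0.35],
    [0,0,-15,0,0.35],
    [0,0,-25,0,0.35],
    [0,0,-35,0,0.35],
    [0,0,-35,0,0.35],
    [0,0,-35,0,0.35]
  ]
}}

```text
time_s: 8.2
position: [0.4455, 0.2435, 0.1927]
tool_rot: [[-0.185, 0.982, 0.022], [0.983, 0.185, 0.01], [0.006, 0.023, -1.0]]
force: [1.0, 0.5, 0.1]
gripper_width: 0.03
```

>>> {"name": "move_arm", "arguments": {
  "deltas": [
    [0,25,-20,1,0.75],
    [0,20,-20,1,0.75],
    [0,0,-10,1,0.75],
    [0,0,0,1,0.75],
    [0,0,0,1,0.75],
    [0,0,0,1,0.75],
    [0,0,0,1,0.75],
    [0,0,0,1,0.75],
    [0,0,0,1,0.75],
    [0,0,0,1,0.75]
  ]
}}

```text
time_s: 9.2
position: [0.489, 0.2498, 0.2587]
tool_rot: [[0.658, 0.752, 0.032], [0.752, -0.659, 0.014], [0.032, 0.015, -0.999]]
force: [0.6, -0.6, -0.0]
gripper_width: 0.064
```

```bash
python3 -c "
from h import *
snap('top','t2');go([.53,.26,.2],10.5)
p=np.load('pics/t2.npz')['p'];cv2.imwrite('pics/c2.png',cv2.resize(p[130:330,60:260],(600,600),interpolation=cv2.INTER_CUBIC)[:,:,::-1])"
```

```text
yaw 48.46 spin units 7.59 tool shift mm now [33.  23.  60.2] shift after spin [42.2 -2.6 58.7]
9.25 [0.489  0.2498 0.2587] [0.5 0.1 0.7] 0.06389006547061224 [ 0.032  0.014 -0.999]
```

View pics/c2.png

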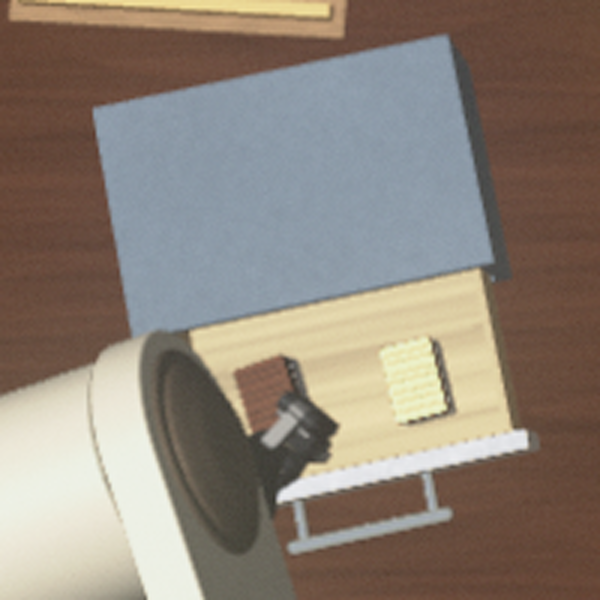

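The drawer is open. The pale block is on the right, with its top face at crop corners (379,348), (431,336), (448,411) and (397,424). The dark block is on the left.

```bash
python3 -c "
from h import *
c=np.array([pt('t2',60+u/3-.33,130+v/3-.33,.062) for u,v in [(379,348),(431,336),(448,411),(397,424)]]);print(c,c.mean(0))
d=(c[0]+c[1]-c[2]-c[3]);print(np.degrees(np.arctan2(d[1],d[0])))
m=c.mean(0);go([m[0],m[1],.15],10.5)
for u,v in [(290,548),(450,515)]: print(pt('t2',60+u/3-.33,130+v/3-.33,.047))
"
```

```text
[[0.60359184 0.23790936 0.062     ]
 [0.61223393 0.19750516 0.062     ]
 [0.55328108 0.18396893 0.062     ]
 [0.54397809 0.22338255 0.062     ]] [0.57827123 0.2106915  0.062     ]
13.316054288417858
yaw 48.46 spin units 7.59 tool shift mm now [ 26.5  91.1 111. ] shift after spin [ 80.6  54.7 108.7]
9.25 [0.489  0.2498 0.2587] [0.5 0.1 0.7] 0.06389006547061224 [ 0.032  0.014 -0.999]
[0.45008269 0.30914655 0.047     ]
[0.47293786 0.18519818 0.047     ]
```

>>> {"name": "move_arm", "arguments": {
  "deltas": [
    [0,15,0,1,0.75],
    [5,15,5,1,0.75],
    [5,15,8,1,0.75],
    [10,15,8,1,0.75],
    [15,10,8,1,0.75],
    [15,8,8,1,0.75],
    [15,5,8,1,0.75],
    [10,0,8,0,0.75],
    [0,0,0,0,0.75],
    [0,0,0,0,0.75]
  ]
}}

```text
time_s: 10.25
position: [0.6083, 0.2153, 0.2116]
tool_rot: [[0.972, 0.231, 0.033], [0.231, -0.973, 0.015], [0.035, -0.007, -0.999]]
force: [-0.1, -0.2, 0.6]
gripper_width: 0.064
```

```bash
python3 -c "
from h import *
go([.5783,.2107,.15],13)"
```

```text
yaw 13.34 spin units 0.07 tool shift mm now [-32.4  -2.1  60.5] shift after spin [-30.2  -2.3  61.6]
10.25 [0.6083 0.2153 0.2116] [-0.1 -0.2  0.6] 0.063956324845488 [ 0.033  0.015 -0.999]
```

>>> {"name": "move_arm", "arguments": {
  "deltas": [
    [-10,-1,10,0,0.75],
    [-12,-1,12,0,0.75],
    [-8,0,12,0,0.75],
    [-2,0,8,0,0.75],
    [0,0,4,0,0.75],
    [0,0,0,0,0.75],
    [0,0,0,0,0.75],
    [0,0,0,0,0.75],
    [0,0,0,0,0.75],
    [0,0,0,0,0.75]
  ]
}}

```text
time_s: 11.25
position: [0.5764, 0.2118, 0.1686]
tool_rot: [[0.969, 0.244, 0.039], [0.244, -0.97, 0.017], [0.042, -0.007, -0.999]]
force: [-0.7, -0.6, 0.5]
gripper_width: 0.064
```

```bash
python3 -c "
from h import *
snap('wrist','w3');go([.5783,.2107,.043],13)"
```

```text
yaw 14.12 spin units 0.22 tool shift mm now [ -3.7   2.3 125.5] shift after spin [  1.6   1.4 125.6]
11.3 [0.5764 0.2117 0.1686] [ 0.3  0.7 -0.2] 0.06412912414207377 [ 0.039  0.017 -0.999]
```

View pics/w3.png

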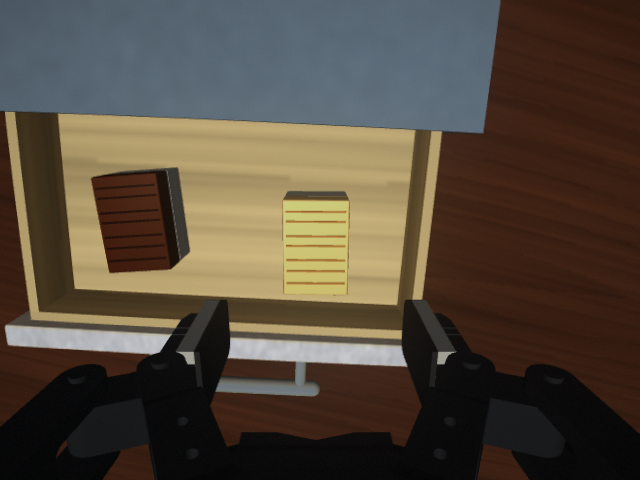

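The wrist view has the pale block's top at (282,199), (349,199), (348,296) and (284,295), nearly square to the tool.

```bash
python3 -c "
from h import *
c=np.array([pt('w3',u,v,.062) for u,v in [(282.5,199.5),(349,199.5),(348.5,296),(284,295)]]);print(c.mean(0),np.linalg.norm(c-np.roll(c,1,0),axis=1))
d=(c[0]+c[1]-c[2]-c[3]);print(np.degrees(np.arctan2(d[1],d[0])))
m=c.mean(0);go([m[0],m[1],.044],14);print([pt('w3',315,v) for v in (215,250,285)])
"
```

```text
[0.57502323 0.21126198 0.062     ] [0.06047763 0.03935086 0.0610899  0.04053189]
14.454274505444758
yaw 14.12 spin units 0.02 tool shift mm now [ -6.6   1.  124.4] shift after spin [-1.400e+00  1.000e-01  1.246e+02]
11.3 [0.5764 0.2117 0.1686] [ 0.3  0.7 -0.2] 0.06412912414207377 [ 0.039  0.017 -0.999]
[array([0.59543545, 0.21701932, 0.06275481]), array([0.57453092, 0.21175554, 0.06309154]), array([0.55272987, 0.20626652, 0.0633966 ])]
```

>>> {"name": "move_arm", "arguments": {
  "deltas": [
    [-4,1,10,0,0.75],
    [-3,0,18,0,0.75],
    [-2,0,20,0,0.75],
    [-1,0,15,0,0.75],
    [-1,0,10,0,0.75],
    [0,0,5,0,0.75],
    [0,0,0,0,0.75],
    [0,0,0,0,0.75],
    [0,0,0,0,0.75],
    [0,0,0,0,0.75]
  ]
}}

```text
time_s: 12.3
position: [0.568, 0.2087, 0.086]
tool_rot: [[0.969, 0.244, 0.04], [0.244, -0.97, 0.017], [0.043, -0.007, -0.999]]
force: [0.5, -0.1, 0.3]
gripper_width: 0.064
```

```bash
python3 -c "
from h import *
go([.575,.2113,.044],14.3)"
```

```text
yaw 14.12 spin units -0.04 tool shift mm now [ 5.6 -0.6 42.2] shift after spin [ 7.4 -0.8 42. ]
12.3 [0.568  0.2087 0.086 ] [ 0.5 -0.1  0.3] 0.06395011594072193 [ 0.04   0.017 -0.999]
```

>>> {"name": "move_arm", "arguments": {
  "deltas": [
    [4,-1,10,0,0.75],
    [2,0,14,0,0.75],
    [0,0,10,0,0.75],
    [0,0,6,0,0.75],
    [0,0,2,0,0.75],
    [0,0,0,0,0.75],
    [0,0,0,0,0.3],
    [0,0,0,0,0.3],
    [0,0,0,0,0.3],
    [0,0,0,0,0.3]
  ],
  "newtons": 60
}}

```text
time_s: 13.3
position: [0.5763, 0.2122, 0.0412]
tool_rot: [[0.969, 0.244, 0.041], [0.244, -0.97, 0.017], [0.044, -0.007, -0.999]]
force: [-0.1, -0.3, -0.7]
gripper_width: 0.0393
```

>>> {"name": "move_arm", "arguments": {
  "deltas": [
    [0,0,0,0,0.3],
    [0,0,0,0,0.3],
    [0,0,-6,0,0.3],
    [0,0,-12,0,0.3],
    [0,0,-20,0,0.3],
    [0,0,-30,0,0.3],
    [0,0,-30,0,0.3],
    [0,0,-30,0,0.3],
    [0,0,-10,0,0.3],
    [0,0,0,0,0.3]
  ]
}}

```text
time_s: 14.3
position: [0.5697, 0.2096, 0.1897]
tool_rot: [[0.969, 0.244, 0.043], [0.244, -0.97, 0.018], [0.046, -0.006, -0.999]]
force: [0.2, -0.6, -1.4]
gripper_width: 0.0394
```

```bash
python3 -c "
from h import *
s=pt('t0',364,240,.054);t=pt('t0',378,237,.054)
a=np.array([pt('t0',u,v,.03)[:2] for u,v in [(366,317),(408,307),(343,215),(384,207)]])
print((s+t)/2,a.mean(0))
go([.5,-.2,.18],11.2)
"
```

```text
[ 0.6130106  -0.19722371  0.054     ] [ 0.56136882 -0.20827266]
yaw 14.13 spin units 0.59 tool shift mm now [-167.8  380.2   -0.5] shift after spin [-147.9  388.2    9.7]
14.3 [0.5697 0.2096 0.1897] [ 0.2 -0.6 -1.4] 0.03936233293193067 [ 0.043  0.018 -0.999]
```

>>> {"name": "move_arm", "arguments": {
  "deltas": [
    [-5,20,0,0.3,0.3],
    [-15,40,0,0.3,0.3],
    [-15,45,0,0,0.3],
    [-15,45,0,0,0.3],
    [-15,45,0,0,0.3],
    [-15,45,0,0,0.3],
    [-15,45,0,0,0.3],
    [-15,40,0,0,0.3],
    [-15,30,0,0,0.3],
    [-10,20,0,0,0.3]
  ]
}}

```text
time_s: 15.3
position: [0.5054, -0.1953, 0.1678]
tool_rot: [[0.98, 0.196, 0.031], [0.196, -0.98, 0.022], [0.034, -0.015, -0.999]]
force: [-0.2, 0.3, -1.1]
gripper_width: 0.0391
```

```bash
python3 -c "
from h import *
go([.512,-.2175,.15],11.2)
"
```

```text
yaw 11.3 spin units 0.02 tool shift mm now [ 1.5 23.4 17.5] shift after spin [ 2.2 23.1 17.8]
15.3 [ 0.5054 -0.1953  0.1678] [-0.2  0.3 -1.1] 0.03913019353003646 [ 0.031  0.022 -0.999]
```

>>> {"name": "move_arm", "arguments": {
  "deltas": [
    [0,8,-2,0,0.3],
    [0,8,0,0,0.3],
    [0,5,0,0,0.3],
    [0,2,0,0,0.3],
    [0,0,0,0,0.3],
    [0,0,0,0,0.3],
    [0,0,0,0,0.3],
    [0,0,0,0,0.3],
    [0,0,0,0,0.3],
    [0,0,0,0,0.3]
  ]
}}

```text
time_s: 16.3
position: [0.5099, -0.2172, 0.1663]
tool_rot: [[0.98, 0.197, 0.027], [0.197, -0.98, 0.024], [0.032, -0.019, -0.999]]
force: [0.0, -0.4, -0.8]
gripper_width: 0.0391
```

```bash
python3 -c "
from h import *
snap('wrist','w4');go([.512,-.2175,.15],11.2)
"
```

```text
yaw 11.34 spin units 0.03 tool shift mm now [ 1.5  1.  16.4] shift after spin [ 2.   0.7 16.3]
16.35 [ 0.5099 -0.2172  0.1663] [-0.3 -0.1 -1.2] 0.038988091241285563 [ 0.027  0.024 -0.999]
```

View pics/w4.png

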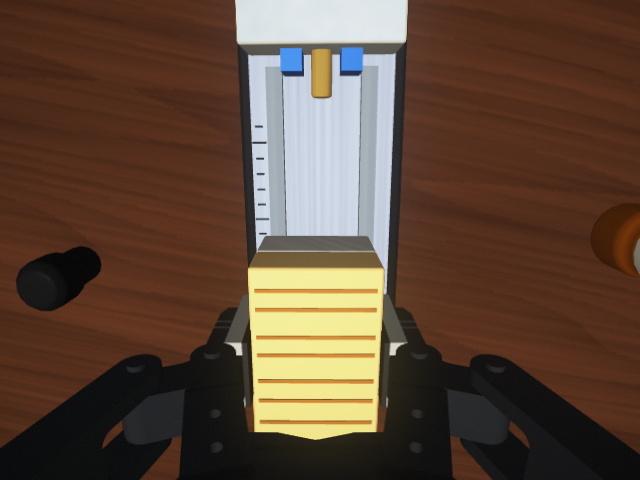

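The view shows the channel between the rails, with inner edges at columns ~284–287 (left) and 357–361 (right). The stops' top front edges are at row ~71, the plunger is at (321,97), and the block is square in the jaws with its top at (249,268)–(383,268).

```bash
python3 -c "
from h import *
np.set_printoptions(precision=4,suppress=True)
a=np.load('pics/w4.npz')['p'];print([(r,[ (c,int(a[r,c].sum())) for c in range(276,296,2)],[ (c,int(a[r,c].sum())) for c in range(350,370,2)]) for r in (100,200)])
print('blue',[(r,a[r,290].tolist()) for r in range(64,82,2)])
q=[pt('w4',u,v,.187) for u,v in [(249,268),(383,268),(377,432),(254,432)]];q=np.array(q);print('blk',q,q.mean(0));d=q[0]+q[1]-q[2]-q[3];print(np.degrees(np.arctan2(d[1],d[0])))
for u,v in [(281,71),(362,71)]: print('stop',pt('w4',u,v,.054))
for u,v in [(283,100),(361,100),(286,220),(357.5,220)]: print('rail',pt('w4',u,v,.036))
print('plg',pt('w4',321,97,.045))
cv2.imwrite('pics/c4.png',cv2.resize(a[40:240,230:410],(540,600),interpolation=cv2.INTER_CUBIC)[:,:,::-1])
"
```

```text
[(100, [(276, 512), (278, 509), (280, 512), (282, 372), (284, 631), (286, 633), (288, 622), (290, 631), (292, 637), (294, 646)], [(350, 646), (352, 648), (354, 654), (356, 653), (358, 650), (360, 464), (362, 518), (364, 525), (366, 526), (368, 531)]), (200, [(276, 532), (278, 513), (280, 511), (282, 510), (284, 508), (286, 650), (288, 640), (290, 645), (292, 641), (294, 634)], [(350, 655), (352, 651), (354, 650), (356, 656), (358, 453), (360, 524), (362, 530), (364, 530), (366, 530), (368, 512)])]
blue [(64, [76, 149, 239]), (66, [76, 149, 239]), (68, [76, 150, 239]), (70, [70, 138, 230]), (72, [38, 50, 77]), (74, [38, 49, 76]), (76, [123, 137, 160]), (78, [199, 209, 225]), (80, [199, 209, 224])]
blk [[ 0.5346 -0.1933  0.187 ]
 [ 0.5426 -0.2316  0.187 ]
 [ 0.4868 -0.2434  0.187 ]
 [ 0.4781 -0.2037  0.187 ]] [ 0.5105 -0.218   0.187 ]
11.223782093117247
stop [ 0.6039 -0.1769  0.054 ]
stop [ 0.6128 -0.2216  0.054 ]
rail [ 0.5895 -0.1789  0.036 ]
rail [ 0.5989 -0.2258  0.036 ]
rail [ 0.5158 -0.1943  0.036 ]
rail [ 0.5252 -0.2403  0.036 ]
plg [ 0.5952 -0.2016  0.045 ]
```

View pics/c4.png

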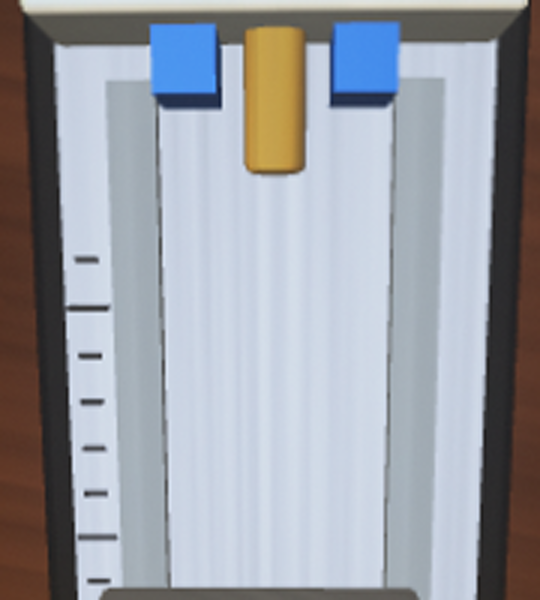

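```bash
python3 -c "
from h import *
go([.5147,-.2171,.056],11.35)
"
```

```text
yaw 11.34 spin units -0.0 tool shift mm now [  1.3   2.9 110.4] shift after spin [  4.8   0.8 110.3]
16.35 [ 0.5099 -0.2172  0.1663] [-0.3 -0.1 -1.2] 0.038988091241285563 [ 0.027  0.024 -0.999]
```

>>> {"name": "move_arm", "arguments": {
  "deltas": [
    [1,1,10,0,0.3],
    [0,1,18,0,0.3],
    [0,1,20,0,0.3],
    [0,0,20,0,0.3],
    [0,0,15,0,0.3],
    [0,0,10,0,0.3],
    [0,0,5,0,0.3],
    [0,0,0,0,0.3],
    [0,0,0,0,0.3],
    [0,0,0,0,0.3]
  ]
}}

```text
time_s: 17.35
position: [0.5145, -0.218, 0.0621]
tool_rot: [[0.98, 0.197, 0.028], [0.196, -0.98, 0.024], [0.032, -0.018, -0.999]]
force: [-0.3, 0.6, -1.6]
gripper_width: 0.0394
```

```bash
python3 -c "
from h import *
go([.5147,-.2171,.05],11.35)
"
```

```text
yaw 11.3 spin units -0.01 tool shift mm now [-0.  -0.6 12.1] shift after spin [ 0.4 -0.8 12.1]
17.35 [ 0.5145 -0.218   0.0621] [-0.3  0.6 -1.6] 0.03936071037467628 [ 0.028  0.024 -0.999]
```

>>> {"name": "move_arm", "arguments": {
  "deltas": [
    [0,-0.6,4,0,0.3],
    [0,0,4,0,0.3],
    [0,0,2,0,0.3],
    [0,0,1,0,0.3],
    [0,0,1,0,0.3],
    [0,0,0,0,0.3],
    [0,0,0,0,0.3],
    [0,0,0,0,0.3],
    [0,0,0,0,0.3],
    [0,0,0,0,0.3]
  ]
}}

```text
time_s: 18.35
position: [0.5154, -0.2175, 0.0506]
tool_rot: [[0.98, 0.197, 0.03], [0.196, -0.98, 0.023], [0.034, -0.016, -0.999]]
force: [0.4, -0.0, -1.1]
gripper_width: 0.0391
```

>>> {"name": "move_arm", "arguments": {
  "deltas": [
    [0,0,1,0,0.3],
    [0,0,0.5,0,0.3],
    [0,0,0.5,0,0.3],
    [0,0,0,0,0.3],
    [0,0,0,0,0.3],
    [0,0,0,0,0.3],
    [0,0,0,0,0.3],
    [0,0,0,0,0.3],
    [0,0,0,0,0.3],
    [0,0,0,0,0.3]
  ]
}}

```text
time_s: 19.35
position: [0.5155, -0.2175, 0.0488]
tool_rot: [[0.98, 0.197, 0.03], [0.196, -0.98, 0.022], [0.034, -0.016, -0.999]]
force: [-0.7, 0.7, 0.7]
gripper_width: 0.0393
```

>>> {"name": "move_arm", "arguments": {
  "deltas": [
    [0,0,0,0,0.56],
    [0,0,0,0,0.56],
    [0,0,0,0,0.56],
    [0,0,0,0,0.3],
    [0,0,0,0,0.3],
    [0,0,0,0,0.3],
    [0,0,0,0,0.3],
    [0,0,0,0,0.3],
    [0,0,0,0,0.3],
    [0,0,0,0,0.3]
  ],
  "newtons": 70
}}

```text
time_s: 20.35
position: [0.5158, -0.2176, 0.0492]
tool_rot: [[0.98, 0.197, 0.031], [0.196, -0.98, 0.022], [0.035, -0.015, -0.999]]
force: [-0.7, -0.1, 0.7]
gripper_width: 0.039
```

```bash
python3 -c "
from h import *
snap('wrist','w5')
x=np.array([.9805,.1967]);s=np.array([.6084,-.1992]);p=state()['position'][:2]+[.0006,-.0008]
print('blk along',(p-s)@x,'lat',(p-s)@[-x[1],x[0]])
go([.5147,-.2171,.05],11.35)
"
```

```text
blk along -0.0939824752656727 lat -0.0007722201234534504
yaw 11.31 spin units -0.01 tool shift mm now [-1.  -0.8 -0.8] shift after spin [-1.  -0.7 -0.8]
20.4 [ 0.5158 -0.2176  0.0492] [-0.7  0.6 -0. ] 0.039213510111773514 [ 0.031  0.022 -0.999]
```

View pics/w5.png

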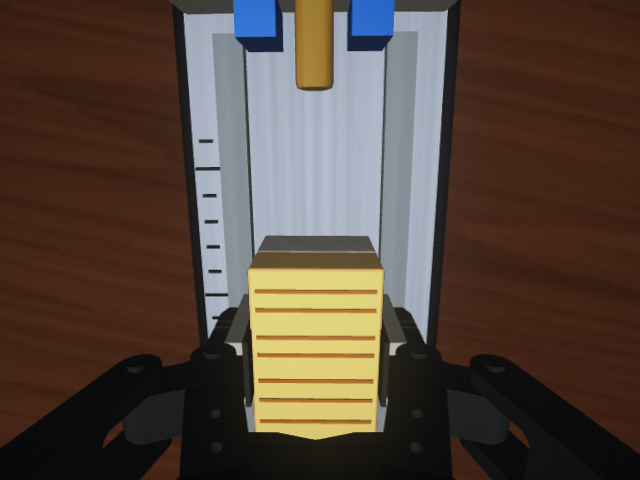

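The block lies in the channel between the rails, facing the plunger (tip at row 88) and both stops. Now I'll slide it forward.

>>> {"name": "move_arm", "arguments": {
  "deltas": [
    [4,0,0.2,0,0.3],
    [6,0,0.2,0,0.3],
    [7,0,0.25,0,0.3],
    [7,0,0.25,0,0.3],
    [7,0,0.25,0,0.3],
    [6,0,0.2,0,0.3],
    [4,0,0.15,0,0.3],
    [2,0,0,0,0.3],
    [0,0,0,0,0.3],
    [0,0,0,0,0.3]
  ]
}}

```text
time_s: 21.4
position: [0.5622, -0.2084, 0.0492]
tool_rot: [[0.98, 0.197, 0.031], [0.196, -0.98, 0.022], [0.034, -0.015, -0.999]]
force: [-2.0, -0.4, 1.7]
gripper_width: 0.0389
```

```bash
cat >> h.py <<'E'
def ch():
    x=np.array([.9805,.1967]);s=np.array([.6084,-.1992]);t=state();p=t['position'][:2]+[.0006,-.0008]
    f=t['force'];print('along',(p-s)@x,'lat',(p-s)@[-x[1],x[0]],'F along',f[:2]@x,'F lat',f[:2]@[-x[1],x[0]],'Fz',f[2])
E
python3 -c "
from h import *
ch();go([.5147,-.2171,.049],11.35)
"
```

```text
along -0.04669310877917612 lat -0.000808178631924857 F along -1.9911316519822189 F lat 0.03749393890944384 Fz 1.7103457714028445
yaw 11.34 spin units -0.0 tool shift mm now [-48.2  -0.8  -1.5] shift after spin [-48.3  -0.8   0.2]
21.4 [ 0.5622 -0.2084  0.0492] [-2.  -0.4  1.7] 0.03887481955803104 [ 0.031  0.022 -0.999]
```

>>> {"name": "move_arm", "arguments": {
  "deltas": [
    [2,0,0.05,0,0.3],
    [2,0,0.05,0,0.3],
    [2,0,0.05,0,0.3],
    [2,0,0.05,0,0.3],
    [1.5,0,0.05,0,0.3],
    [1.5,0,0.05,0,0.3],
    [1,0,0,0,0.3],
    [1,0,0,0,0.3],
    [0,0,0,0,0.3],
    [0,0,0,0,0.3]
  ]
}}

```text
time_s: 22.4
position: [0.5718, -0.2064, 0.0494]
tool_rot: [[0.98, 0.196, 0.022], [0.196, -0.98, 0.022], [0.026, -0.017, -1.0]]
force: [-5.2, -1.1, 2.3]
gripper_width: 0.0395
```

```bash
python3 -c "
from h import *
ch();go([.5147,-.2171,.049],11.35)
"
```

```text
along -0.03691168753390379 lat -0.0007789613394200808 F along -5.311846057141926 F lat -0.015894435032852604 Fz 2.2749861801992677
yaw 11.29 spin units -0.01 tool shift mm now [-58.   -0.7  -1.1] shift after spin [-58.   -0.8   0.4]
22.4 [ 0.5718 -0.2064  0.0494] [-5.2 -1.1  2.3] 0.03949358370770467 [ 0.022  0.022 -1.   ]
```

>>> {"name": "move_arm", "arguments": {
  "deltas": [
    [1.5,0,0.05,0,0.3],
    [1.5,0,0.05,0,0.3],
    [1,0,0,0,0.3],
    [1,0,0,0,0.3],
    [1,0,0,0,0.3],
    [1,0,0,0,0.3],
    [0.5,0,0,0,0.3],
    [0.5,0,0,0,0.3],
    [0.5,0,0,0,0.3],
    [0.5,0,0,0,0.3]
  ]
}}

```text
time_s: 23.4
position: [0.5756, -0.2056, 0.0497]
tool_rot: [[0.981, 0.196, 0.009], [0.195, -0.981, 0.021], [0.013, -0.019, -1.0]]
force: [-9.0, -0.3, 6.2]
gripper_width: 0.0391
```

```bash
python3 -c "
from h import *
ch();go([.5147,-.2171,.049],11.35)
"
```

```text
along -0.0330063013838616 lat -0.0007265510881155716 F along -8.917197202430529 F lat 1.4714549574462887 Fz 6.190581229840413
yaw 11.27 spin units -0.02 tool shift mm now [-62.   -0.6  -0.1] shift after spin [-62.   -0.7   0.7]
23.4 [ 0.5756 -0.2056  0.0497] [-9.  -0.3  6.2] 0.03906207444171118 [ 0.009  0.021 -1.   ]
```

>>> {"name": "move_arm", "arguments": {
  "deltas": [
    [2,0,0,0,0.3],
    [1.5,0,0,0,0.3],
    [1.5,0,0,0,0.3],
    [1.5,0,0,0,0.3],
    [1,0,0,0,0.3],
    [1,0,0,0,0.3],
    [1,0,0,0,0.3],
    [1,0,0,0,0.3],
    [1,0,0,0,0.3],
    [1,0,0,0,0.3]
  ]
}}

```text
time_s: 24.4
position: [0.5798, -0.2047, 0.0503]
tool_rot: [[0.981, 0.195, -0.01], [0.195, -0.981, 0.021], [-0.006, -0.022, -1.0]]
force: [-14.0, -1.1, 9.1]
gripper_width: 0.039
```

```bash
python3 -c "
from h import *
ch();go([.5147,-.2171,.049],11.35);snap('wrist','w6');snap('side','s6')
a=np.load('pics/w6.npz')['p'];b=np.load('pics/s6.npz')['p']
o=np.zeros((600,800,3),np.uint8);o[:300,:400]=cv2.resize(a,(400,300));o[300:,:400]=cv2.resize(a[180:330,220:420],(400,300));o[:300,400:]=cv2.resize(b[170:290,290:450],(400,300));cv2.imwrite('pics/c6.png',o[:,:,::-1])
"
```

```text
along -0.02866030926779905 lat -0.0007088659060759814 F along -13.929429056843507 F lat 1.6775711781380025 Fz 9.069442851384695
yaw 11.23 spin units -0.02 tool shift mm now [-66.3  -0.5   1.7] shift after spin [-66.3  -0.7   1.3]
24.4 [ 0.5798 -0.2047  0.0503] [-14.   -1.1   9.1] 0.03904395708426055 [-0.01   0.021 -1.   ]
```

View pics/c6.png

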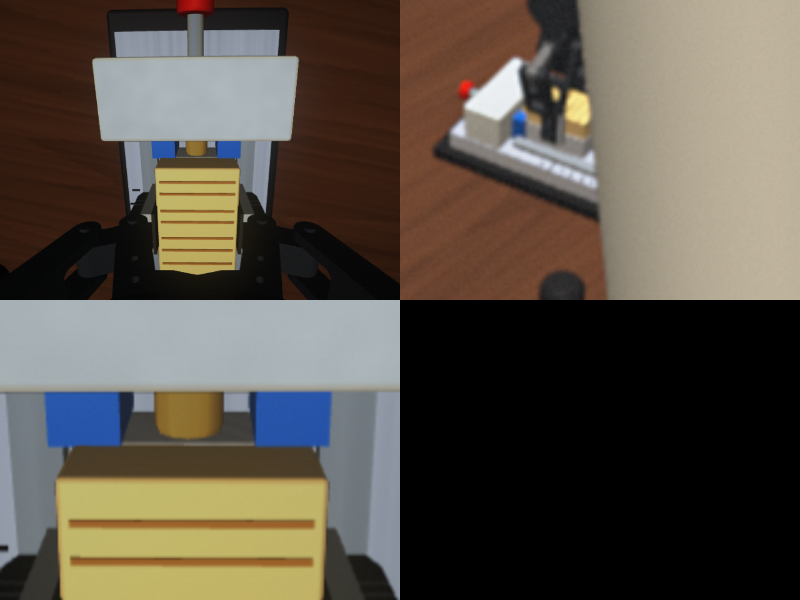

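The block is near or at the stops, but the tool (and the block with it) has pitched about 2° nose-down while pushing. I'll back off until the plunger is free, still gripping, then let the block settle flat, regrip and push in fewer, quicker rows.

>>> {"name": "move_arm", "arguments": {
  "deltas": [
    [-4,0,0,0,0.3],
    [-5,0,0,0,0.3],
    [-5,0,0,0,0.3],
    [-4,0,0,0,0.3],
    [-2,0,0,0,0.3],
    [0,0,0,0,0.3],
    [0,0,0,0,0.3],
    [0,0,0,0,0.3],
    [0,0,0,0,0.3],
    [0,0,0,0,0.3]
  ]
}}

```text
time_s: 25.5
position: [0.5596, -0.2088, 0.0504]
tool_rot: [[0.981, 0.195, -0.01], [0.195, -0.981, 0.021], [-0.006, -0.022, -1.0]]
force: [-2.1, 0.0, 1.3]
gripper_width: 0.039
```

```bash
python3 -c "
from h import *
ch();go([.5147,-.2171,.049],11.35)
"
```

```text
along -0.049335162614792295 lat -0.0007305017169420798 F along -2.0039743447791505 F lat 0.43537737538792654 Fz 1.3154028903863093
yaw 11.23 spin units -0.02 tool shift mm now [-45.6  -0.6   1.7] shift after spin [-45.6  -0.7   1.4]
25.5 [ 0.5596 -0.2088  0.0504] [-2.1  0.   1.3] 0.03902250710576267 [-0.01   0.021 -1.   ]
```

>>> {"name": "move_arm", "arguments": {
  "deltas": [
    [0,0,0,0,0.56],
    [0,0,0,0,0.56],
    [0,0,0,0,0.56],
    [0,0,0.8,0,0.56],
    [0,0,0,0,0.3],
    [0,0,0,0,0.3],
    [0,0,0,0,0.3],
    [0,0,0,0,0.3],
    [0,0,0,0,0.3],
    [0,0,0,0,0.3]
  ],
  "newtons": 90
}}

```text
time_s: 26.5
position: [0.56, -0.2086, 0.0498]
tool_rot: [[0.981, 0.195, -0.009], [0.195, -0.981, 0.021], [-0.005, -0.022, -1.0]]
force: [-0.3, 0.5, 1.1]
gripper_width: 0.0387
```

```bash
python3 -c "
from h import *
ch();go([.5147,-.2171,.049],11.35)
"
```

```text
along -0.04887379059274533 lat -0.0006270358264422302 F along -0.21145535333412493 F lat 0.545476512034616 Fz 1.1107651057712078
yaw 11.24 spin units -0.02 tool shift mm now [-46.1  -0.5   1. ] shift after spin [-46.1  -0.6   0.8]
26.5 [ 0.56   -0.2086  0.0498] [-0.3  0.5  1.1] 0.03874229733035643 [-0.009  0.021 -1.   ]
```

>>> {"name": "move_arm", "arguments": {
  "deltas": [
    [0,0,0,0,0.3],
    [1,0,0,0,0.3],
    [1,0,0,0,0.3],
    [1,0,0.1,0,0.3],
    [3,0,0.2,0,0.3],
    [5,0,0.3,0,0.3],
    [5,0,0.4,0,0.3],
    [4,0,0.5,0,0.3],
    [3,0,0.6,0,0.3],
    [2.5,0,0.8,0,0.3]
  ]
}}

```text
time_s: 27.5
position: [0.5807, -0.2047, 0.0498]
tool_rot: [[0.981, 0.195, -0.022], [0.195, -0.981, 0.019], [-0.018, -0.023, -1.0]]
force: [-37.4, -2.9, 33.6]
gripper_width: 0.0387
```

```bash
python3 -c "
from h import *
ch();go([.5147,-.2171,.049],11.35)
"
```

```text
along -0.027782662698803907 lat -0.0008584063352936773 F along -37.238083520139135 F lat 4.547873716860898 Fz 33.55156397837549
yaw 11.25 spin units -0.02 tool shift mm now [-67.2  -0.7   2. ] shift after spin [-67.2  -0.8   0.8]
27.5 [ 0.5807 -0.2047  0.0498] [-37.4  -2.9  33.6] 0.0387302369334772 [-0.022  0.019 -1.   ]
```

```bash
cat >> h.py <<'E'
def plane(f,r=(285,425),c=(262,370)):
    a=np.load('pics/'+f+'.npz');P=np.array([pt(f,u,v) for v in range(r[0],r[1],6) for u in range(c[0],c[1],6)]);P=P[np.isfinite(P).all(1)]
    A=np.c_[P[:,:2]-P[:,:2].mean(0),np.ones(len(P))];k,*_=np.linalg.lstsq(A,P[:,2],rcond=None)
    x=np.array([.9805,.1967]);print(f,'slope deg along',np.degrees(k[:2]@x),'across',np.degrees(k[:2]@[-x[1],x[0]]),'top z',k[2],'rms',np.std(P[:,2]-A@k))
E
python3 -c "
from h import *
snap('wrist','w7');ch()
for f in ('w5','w6','w7'): plane(f)
"
```

```text
along -0.027834745845820304 lat -0.000872337119560957 F along -25.91994105477714 F lat 4.278940436498825 Fz 24.448832147721994
w5 slope deg along 0.043511770626708926 across 0.30422806572068734 top z 0.07115804542474294 rms 0.00025660401327635615
w6 slope deg along -2.147016217840384 across 0.6383770577987803 top z 0.07213026797417084 rms 0.0002726596554001218
w7 slope deg along -0.546400888176868 across 0.48900708796559333 top z 0.07124817616846577 rms 0.00024191477132944633
```

>>> {"name": "move_arm", "arguments": {
  "deltas": [
    [1,0,0.7,0,0.3],
    [1.2,0,0.9,0,0.3],
    [1.2,0,1,0,0.3],
    [1.2,0,1,0,0.3],
    [1.2,0,1,0,0.3],
    [1.2,0,1,0,0.3],
    [1.2,0,1,0,0.3],
    [1.2,0,1,0,0.3],
    [1.2,0,1,0,0.3],
    [1.2,0,1,0,0.3]
  ]
}}

```text
time_s: 28.55
position: [0.5807, -0.2048, 0.0504]
tool_rot: [[0.979, 0.197, -0.047], [0.198, -0.98, 0.015], [-0.044, -0.024, -0.999]]
force: [-22.7, 1.2, 22.7]
gripper_width: 0.0391
```

```bash
python3 -c "
from h import *
ch();snap('wrist','w8');ch();plane('w8');go([.58,-.2,.05],11.35)
"
```

```text
along -0.027785398701178646 lat -0.0009681766468697517 F along -21.97570563461372 F lat 5.645318923212291 Fz 22.69586483872556
along -0.027780434674279306 lat -0.000982354578707462 F along -23.093939338526088 F lat 5.292213117631645 Fz 23.931920934238548
w8 slope deg along -1.7081960454270506 across 0.62921772657387 top z 0.07175461245811296 rms 0.00026224821535811386
yaw 11.4 spin units 0.01 tool shift mm now [ 0.2 -4.9  0.5] shift after spin [ 0.2 -4.9  0.4]
28.6 [ 0.5808 -0.2048  0.0504] [-23.7   0.6  23.9] 0.038831377729778 [-0.048  0.015 -0.999]
```

>>> {"name": "move_arm", "arguments": {
  "deltas": [
    [-4,0,-0.3,0,0.3],
    [-5,0,-0.2,0,0.3],
    [-5,0,-0.2,0,0.3],
    [-4,0,0,0,0.3],
    [0,0,0,0,0.3],
    [0,0,0,0,0.3],
    [0,0,0,0,0.56],
    [0,0,0,0,0.56],
    [0,0,0,0,0.56],
    [0,0,0,0,0.56]
  ]
}}

```text
time_s: 29.6
position: [0.5622, -0.2083, 0.0512]
tool_rot: [[0.979, 0.197, -0.05], [0.198, -0.98, 0.015], [-0.046, -0.024, -0.999]]
force: [0.7, 0.1, -0.4]
gripper_width: 0.048
```

```bash
python3 -c "
from h import *
ch();go([.58,-.2,.05],11.35)
"
```

```text
along -0.04666373270353454 lat -0.0007758973062208853 F along 0.7420130877196434 F lat -0.06228230705721628 Fz -0.3640960736662736
yaw 11.43 spin units 0.02 tool shift mm now [19.1 -4.6  0.4] shift after spin [19.1 -4.7  1.2]
29.6 [ 0.5622 -0.2083  0.0512] [ 0.7  0.1 -0.4] 0.047963454394769504 [-0.05   0.015 -0.999]
```

>>> {"name": "move_arm", "arguments": {
  "deltas": [
    [0,0,1.2,0,0.56],
    [0,0,0,0,0.56],
    [0,0,0,0,0.3],
    [0,0,0,0,0.3],
    [0,0,0,0,0.3],
    [0,0,0,0,0.3],
    [0,0,0,0,0.3],
    [0,0,0,0,0.3],
    [0,0,0,0,0.3],
    [0,0,0,0,0.3]
  ],
  "newtons": 45
}}

```text
time_s: 30.6
position: [0.5624, -0.2083, 0.0503]
tool_rot: [[0.979, 0.197, -0.05], [0.198, -0.98, 0.015], [-0.046, -0.024, -0.999]]
force: [0.2, -0.5, 1.0]
gripper_width: 0.0393
```

```bash
python3 -c "
from h import *
ch();snap('wrist','w9');plane('w9');go([.58,-.2,.05],11.35)
"
```

```text
along -0.046475538663843755 lat -0.000819003539279878 F along 0.12434630104102508 F lat -0.4845156380980922 Fz 0.9819974212838319
w9 slope deg along -0.07240099559993278 across 0.5826498117145358 top z 0.07119770573344106 rms 0.0002506715369922873
yaw 11.43 spin units 0.02 tool shift mm now [18.9 -4.7 -0.4] shift after spin [18.9 -4.7  0.3]
30.65 [ 0.5624 -0.2083  0.0503] [0.8 0.9 1. ] 0.039501526695071947 [-0.05   0.015 -0.999]
```

>>> {"name": "move_arm", "arguments": {
  "deltas": [
    [0,0,0,0,0.3],
    [0,0,0,0,0.3],
    [0,0,0,0,0.3],
    [0,0,0,0,0.3],
    [0,0,0,0,0.3],
    [6,0,-0.2,0,0.3],
    [6,0,-0.1,0,0.3],
    [5,0,0.1,0,0.3],
    [2.2,0,0.4,0,0.3],
    [1.8,0,0.5,0,0.3]
  ]
}}

```text
time_s: 31.65
position: [0.5814, -0.2046, 0.0503]
tool_rot: [[0.979, 0.197, -0.058], [0.198, -0.98, 0.014], [-0.054, -0.025, -0.998]]
force: [-17.8, -0.5, 17.5]
gripper_width: 0.0394
```

```bash
python3 -c "
from h import *
ch();snap('wrist','w10');ch();plane('w10');go([.58,-.2,.05],11.35)
"
```

```text
along -0.027079703875112732 lat -0.0008414808699250615 F along -17.52669275605937 F lat 2.984556208458453 Fz 17.462573430241967
along -0.026941895866734917 lat -0.0008443735391181697 F along -15.331540787905901 F lat 2.7633880499172263 Fz 15.269884451621712
w10 slope deg along -0.4716285267826555 across 0.6079854745859289 top z 0.07122690389293118 rms 0.00024152326533299372
yaw 11.42 spin units 0.01 tool shift mm now [-0.6 -4.7  0.5] shift after spin [-0.6 -4.7  0.4]
31.7 [ 0.5816 -0.2045  0.0504] [-15.6  -0.3  15.3] 0.03933976808334058 [-0.058  0.014 -0.998]
```

```bash
python3 -c "
from h import *
x=np.array([.9805,.1967]);s=np.array([.6084,-.1992])
for f in ('w6','w7','w8','w9','w10'):
    p=np.load('pics/'+f+'.npz')['p'].astype(int); o=[]
    for u in range(262,372,6):
        g=p[250:290,u].sum(1); v=250+np.argmax(np.diff(g))+.5; q=pt(f,u,v,.0702); o.append(((q[:2]-s)@x,(q[:2]-s)@[-x[1],x[0]]))
    o=np.array(o);k=np.polyfit(o[:,1],o[:,0],1);print(f,'front edge along mm',np.median(o[:,0])*1e3,'yaw err deg',np.degrees(k[0]))
p=np.load('pics/w10.npz')['p'];cv2.imwrite('pics/c10.png',cv2.resize(p[130:300,210:430],(776,600),interpolation=cv2.INTER_CUBIC)[:,:,::-1])
"
```

```text
w6 front edge along mm 0.6577155634689924 yaw err deg -0.37726078199487295
w7 front edge along mm 0.23032268874042244 yaw err deg -0.4286672749645014
w8 front edge along mm 0.8681977407141185 yaw err deg -2.1037875235482195
w9 front edge along mm -20.026997809179946 yaw err deg -19.057534350483294
w10 front edge along mm 6.8084044499528575 yaw err deg 0.28866107482685804
```

View pics/c10.png

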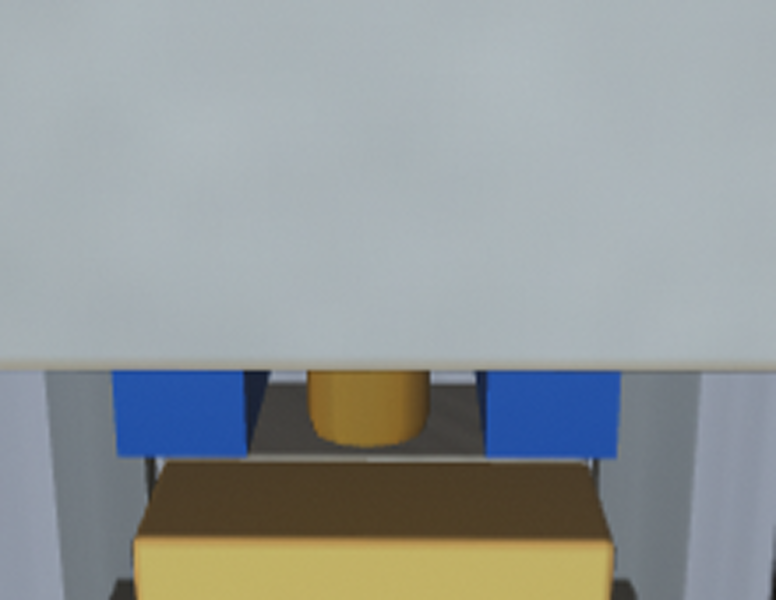

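In the crop, both blue stops end at the same row (457) and the block edge at row 462 runs parallel to them. I'll compare that spacing numerically with the earlier, harder-pressed frames to confirm contact.

```bash
python3 -c "
from h import *
for f in ('w6','w7','w8','w10'):
    p=np.load('pics/'+f+'.npz')['p'].astype(int)
    for u in (258,266,358,366):
        b=p[:,u,2]-p[:,u,0]; r=[v for v in range(200,300) if b[v]>60]; e=max(r)
        print(f,u,e,[(int(p[v,u,0]),int(p[v,u,2])) for v in range(e-1,e+5)], 'top edge',e+1+int(np.argmax(np.diff(p[e+5:e+50,u,0]))+5))
ch()
"
```

```text
w6 258 252 [(38, 168), (47, 145), (69, 39), (71, 40), (71, 39), (71, 38)] top edge 269
w6 266 252 [(38, 168), (45, 147), (64, 60), (72, 40), (71, 39), (72, 39)] top edge 269
w6 358 252 [(39, 167), (43, 153), (59, 85), (73, 40), (72, 40), (72, 39)] top edge 269
w6 366 252 [(39, 167), (41, 150), (60, 86), (72, 40), (71, 40), (72, 40)] top edge 269
w7 258 256 [(38, 159), (53, 114), (73, 40), (73, 39), (74, 40), (75, 41)] top edge 275
w7 266 256 [(38, 158), (53, 114), (74, 41), (74, 40), (75, 39), (74, 40)] top edge 275
w7 358 256 [(36, 165), (45, 146), (67, 61), (75, 41), (75, 41), (75, 40)] top edge 275
w7 366 256 [(35, 165), (44, 146), (67, 62), (73, 41), (73, 41), (74, 41)] top edge 275
w8 258 256 [(37, 157), (51, 112), (70, 39), (72, 39), (73, 40), (72, 39)] top edge 275
w8 266 256 [(36, 156), (52, 114), (72, 40), (72, 39), (71, 40), (72, 39)] top edge 275
w8 358 256 [(35, 163), (43, 144), (63, 58), (72, 39), (71, 39), (72, 40)] top edge 275
w8 366 256 [(33, 163), (45, 146), (65, 59), (71, 40), (71, 40), (72, 40)] top edge 275
w10 258 259 [(40, 162), (73, 138), (99, 75), (73, 40), (75, 41), (75, 40)] top edge 282
w10 266 259 [(40, 162), (74, 141), (100, 77), (73, 40), (74, 40), (75, 41)] top edge 282
w10 358 259 [(36, 164), (69, 157), (120, 124), (86, 57), (76, 40), (75, 41)] top edge 283
w10 366 259 [(35, 163), (72, 158), (118, 123), (87, 58), (74, 40), (75, 41)] top edge 283
along -0.026941895866734917 lat -0.0008443735391181697 F along -15.331540787905901 F lat 2.7633880499172263 Fz 15.269884451621712
```

The comparison shows a gap of about 1 mm: in the harder-pressed frames no seam showed below the stops, but here it does, because the 45 N grip slipped. I'll repeat with a firmer grip.

>>> {"name": "move_arm", "arguments": {
  "deltas": [
    [-4,0,-0.3,0,0.3],
    [-5,0,-0.2,0,0.3],
    [-6,0,-0.2,0,0.3],
    [-4,0,0,0,0.3],
    [-1,0,0,0,0.3],
    [0,0,0,0,0.3],
    [0,0,0,0,0.56],
    [0,0,0,0,0.56],
    [0,0,0,0,0.56],
    [0,0,0,0,0.56]
  ]
}}

```text
time_s: 32.7
position: [0.5624, -0.2083, 0.0514]
tool_rot: [[0.978, 0.197, -0.061], [0.198, -0.98, 0.014], [-0.057, -0.025, -0.998]]
force: [-0.5, -0.7, 0.3]
gripper_width: 0.0478
```

```bash
python3 -c "
from h import *
ch();go([.58,-.2,.0502],11.35)
"
```

```text
along -0.046432854338501445 lat -0.0008226647130812347 F along -0.6686446846625749 F lat -0.5478802227011251 Fz 0.3195271854735327
yaw 11.45 spin units 0.02 tool shift mm now [18.9 -4.7  0.2] shift after spin [18.9 -4.7  1.2]
32.7 [ 0.5624 -0.2083  0.0514] [-0.5 -0.7  0.3] 0.04784458090346478 [-0.061  0.014 -0.998]
```

>>> {"name": "move_arm", "arguments": {
  "deltas": [
    [0,0,1,0,0.56],
    [0,0,0,0,0.56],
    [0,0,0,0,0.3],
    [0,0,0,0,0.3],
    [0,0,0,0,0.3],
    [0,0,0,0,0.3],
    [0,0,0,0,0.3],
    [0,0,0,0,0.3],
    [0,0,0,0,0.3],
    [0,0,0,0,0.3]
  ],
  "newtons": 90
}}

```text
time_s: 33.7
position: [0.5626, -0.2083, 0.0508]
tool_rot: [[0.979, 0.197, -0.06], [0.198, -0.98, 0.013], [-0.056, -0.025, -0.998]]
force: [0.1, -0.7, 1.0]
gripper_width: 0.0388
```

```bash
cat >> h.py <<'E'
def seam(f):
    p=np.load('pics/'+f+'.npz')['p'].astype(int)
    for u in (258,266,358,366):
        b=p[:,u,2]-p[:,u,0]; r=[v for v in range(100,320) if b[v]>60]; e=max(r)
        print(f,u,e,[(int(p[v,u,0]),int(p[v,u,2])) for v in range(e-1,e+4)])
E
python3 -c "
from h import *
ch();snap('wrist','w11');plane('w11',(300,420));go([.58,-.2,.05],11.35)
x=np.array([.9805,.1967]);s=np.array([.6084,-.1992]);p=np.load('pics/w11.npz')['p'].astype(int)
for u in (280,340):
    v=260+int(np.argmax(np.diff(p[260:300,u,0])));print(v,(pt('w11',u,v+.5,.0705)[:2]-s)@x)
for u in (280,340): print((pt('w10',u,282.5,.0705)[:2]-s)@x,(pt('w7',u,275,.0705)[:2]-s)@x,(pt('w8',u,275,.0702)[:2]-s)@x)
"
```

```text
along -0.046235416137153484 lat -0.0008521932054417288 F along 0.00411967516963557 F lat -0.733479301528385 Fz 1.0439316623513484
w11 slope deg along -0.06327515446485243 across 0.5172568407011479 top z 0.07118389448199387 rms 0.00023223097426401415
yaw 11.46 spin units 0.02 tool shift mm now [18.7 -4.7 -0.1] shift after spin [18.6 -4.8  0.9]
33.75 [ 0.5627 -0.2084  0.0509] [0.2 0.3 1.2] 0.03905904192059189 [-0.06   0.013 -0.998]
284 -0.02065900842387275
285 -0.020754826754764415
-0.0006598598573811174 0.00011782540417729026 0.0005237123414979109
-0.00044933023717993336 0.00025026807054196967 0.0007100323087822531
```

>>> {"name": "move_arm", "arguments": {
  "deltas": [
    [0,0,0,0,0.3],
    [0,0,0,0,0.3],
    [0,0,0,0,0.3],
    [0,0,0,0,0.3],
    [2,0,-0.1,0,0.3],
    [6,0,-0.2,0,0.3],
    [6,0,-0.1,0,0.3],
    [5,0,0.1,0,0.3],
    [2.8,0,0.4,0,0.3],
    [2.2,0,0.6,0,0.3]
  ]
}}

```text
time_s: 34.75
position: [0.5832, -0.2043, 0.0509]
tool_rot: [[0.978, 0.197, -0.072], [0.198, -0.98, 0.012], [-0.068, -0.026, -0.997]]
force: [-38.1, -3.5, 31.6]
gripper_width: 0.0389
```

```bash
python3 -c "
from h import *
ch();snap('wrist','w12');ch();plane('w12',(300,420));seam('w12');go([.58,-.2,.05],11.35)
x=np.array([.9805,.1967]);s=np.array([.6084,-.1992]);p=np.load('pics/w12.npz')['p'].astype(int)
for u in (280,340):
    v=260+int(np.argmax(np.diff(p[260:300,u,0])));print(v,(pt('w12',u,v+.5,.0705)[:2]-s)@x)
"
```

```text
along -0.02523974233338074 lat -0.0009594620230786015 F along -38.0071274941866 F lat 4.041747035475953 Fz 31.597018053562337
along -0.02528847905250676 lat -0.0009765078311031551 F along -28.785468222379155 F lat 4.403193079949507 Fz 23.8767150353973
w12 slope deg along -0.7704208961110379 across 0.5719387848046831 top z 0.07126948520519016 rms 0.0002569450915939032
w12 258 263 [(34, 165), (40, 150), (61, 86), (75, 41), (76, 42)]
w12 266 263 [(36, 165), (42, 151), (60, 85), (76, 41), (75, 40)]
w12 358 264 [(36, 164), (43, 150), (60, 85), (76, 41), (77, 41)]
w12 366 264 [(36, 164), (42, 150), (60, 86), (76, 43), (76, 42)]
yaw 11.45 spin units 0.02 tool shift mm now [-2.2 -4.8  1.2] shift after spin [-2.3 -4.9  0.9]
34.8 [ 0.5832 -0.2043  0.0509] [-29.1  -1.3  23.9] 0.03845480709236852 [-0.072  0.012 -0.997]
285 0.0003767577543084903
285 0.0006111688937302242
```

Both stops are in contact with no seam, and the pitch is about 0.7°. Before handing in, I'll check numerically that the drawer is really at its stop, by bar-to-cabinet distance.

```bash
python3 -c "
from h import *
snap('top','t9');ch()
d=np.array([.983,.184]);
def cloud(f,r,c): return np.array([pt(f,u,v) for v in range(*r) for u in range(*c)])
for f in ('t0','t2','t9'):
    P=cloud(f,(140,330),(85,245)); P=P[np.isfinite(P).all(1)]; a=P[:,:2]@d; l=P[:,:2]@[-d[1],d[0]]
    c=a[(abs(P[:,2]-.085)<.003)&(abs(l-.165)<.1)]
    b=(abs(P[:,2]-.050)<.004)&(abs(l-.16)<.045)&(a<c.min()-.03)
    A=a[b]; fr=a[(abs(P[:,2]-.073)<.003)&(abs(l-.13)<.05)]
    print(f,'cab front',np.percentile(c,1),'bar',np.percentile(A,[2,25,50,98]) if b.any() else None,b.sum(),'front panel',np.percentile(fr,[5,95]) if len(fr) else None)
for f,n in(('w1','w'),):
    P=np.array([pt(f,u,v) for v in range(140,285,5) for u in (322,323)]);print('w1 bar along',np.median(P[:,:2]@d),np.median(P[:,2]))
P=np.array([pt('w2',u,v) for v in range(200,290,5) for u in (314,315)]);print('w2 bar',np.median(P[:,:2]@d),np.median(P[:,2]), np.array([.5829,.2726])@d,'end',np.array([.4557,.2471])@d)
q=np.array([pt('w3',u,v,.047)[:2]@d for u,v in((240,384),(280,387))]);print('w3 bar',q)
"
```

```text
along -0.025316315512905536 lat -0.0009489693682682938 F along -28.3463911062219 F lat 3.9124151496382793 Fz 24.138111249995124
t0 cab front 0.6802620484424688 bar [0.61122793 0.61337533 0.61591472 0.62206249] 179 front panel [0.65313128 0.66648076]
t2 cab front 0.6800870833679556 bar [0.49403562 0.49685723 0.50004878 0.63237807] 211 front panel [0.53563385 0.54882207]
t9 cab front 0.6799392784015208 bar [0.49401132 0.4970161  0.50027213 0.63424858] 219 front panel [0.53573938 0.54928774]
w1 bar along 0.614684647821401 0.05330540981638576
w2 bar 0.6219514277964839 0.05345342490483868 0.6231491 end 0.4934195
w3 bar [0.49667671 0.4962313 ]
```

```bash
python3 -c "
from h import *
ch();close_job()
"
```

```text
along -0.025316315512905536 lat -0.0009489693682682938 F along -28.3463911062219 F lat 3.9124151496382793 Fz 24.138111249995124
the job is handed in; nothing more can be done
```

The drawer is out at its stop. The pale-wood block is in the channel, gripped and pressed against both blue stops. I handed the job in with the arm still holding it, at about 35 s of the 54 s allowed.

**Drawer:** I pulled until it met about 41 N at the stop. Measured from the top camera afterwards, it is about 134 mm out, give or take 2 mm. The dark block was still in the drawer in the last picture I looked at, taken before I lifted out the pale one.

**Block on the stops:** In the last close image, both stop edges meet the block with no seam showing, at the same row to within a pixel. The arm pushes forward with about 28 N, of which the spring takes 9.6 N, and down with about 24 N.

**What did not go cleanly:**
- **Nose-down tilt:** Slow pushing tipped the tool and block nose-down, by about 2° on the first try. I backed off with the block gripped until the plunger was free, let the block settle flat and regripped, twice in all for this. About 0.7° of tilt remains, which lifts the rear edge by about 0.7 mm.
- **Slipped grip:** One push at a 45 N grip stopped about 1 mm short of the stops. The last push used 90 N.
- **Force on the stops:** It peaked at about 38 N in the final push.
- **Sideways reading:** The block top reads about 0.5° of sideways tilt. It read 0.3° to 0.6° even when the block lay flat, so it may be camera bias.
- **Drawer reading:** The arm's own pull distance differed from the camera reading by about 4 mm. I trusted the camera figure, which matches the cabinet dimensions.

I planned paths clear of the eyepiece, jar and disc, but did not check their positions afterwards.

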